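# Tare the bench scale through its recessed key

## Task

Tare the bench scale with the empty dish standing on its pan: with the fingertips, push the sliding metal cover fully aside, reach down into the well it has uncovered and press the sunken square key all the way down for a moment, then push the cover fully back over that well. Only push and press: leave the round power key in the other well unpressed, do not lift or shove the scale, and leave the dish, the jar and the tape where they are.

Things in the scene. Friction and masses are not known exactly. Their poses are not given: they have to be found in the camera images.
- scale: Grey bench scale, loose on rubber feet, about 2.5 kg, 150 (x) x 302 (y) mm, flat housing top at z = 44 mm. Origin: centre of its underside, at table height; x away from the robot, y along its length towards the pan, z up. Round steel pan 120 mm across, top z = 56, centre x 0, y +85 mm. The console half has two open wells at x -20: tare well at y -42, power well at y -98 mm.
- tare_top (a point): Centre of the top of the square tare key (26 x 26 mm), z = 30 mm at rest in the scale's frame, axes as the scale's. It sits in the middle of a rectangular well 60 mm (x) by 40 mm (y); the key's top is 14 mm below the housing top, the floor round it is at z = 18 mm. Covered at the start.
- power_top (a point): Centre of the top of the round power key (26 mm across), z = 30 mm at rest, in the other well, of the same size, open at the start. Must not be pressed.
- rib_top (a point): Middle of the top of the upright rib on the sliding cover, z = 63 mm in the scale's frame, axes as the scale's. The cover is a metal plate 72 (x) x 52 (y) mm, plate top z = 49 mm; the rib across its middle is 44 mm long in x, 8 mm thick in y, 14 mm tall. Push the rib's side along y. Rails (top z = 51 mm) frame the track: clear inside from x -57.5 to +17.5 and y -128 to -12 mm.
- cover (a joint): Slide of the cover, m: 0 = fully home over the tare well (rib at y -42 mm in the scale's frame), 0.056 = fully aside over the power well (rib at y -98 mm); grows towards the scale's -y. Starts between 0 and 0.012. About 1.2 N of friction; stays where it is left; end stops both ways.
- tare_key (a joint): Tare key, m: 0 = up, grows as pressed, 0.005 = bottomed. Spring: about 1.5 N to start, 4 N at the bottom; springs back up.
- power_key (a joint): Power key, m: same kind of spring and travel as the tare key. Leave it at 0.
- dish: Shallow black dish, 84 mm across, 14 mm high, loose on the scale's pan; origin at the centre of its underside.
- jar: Small glass jar with a gold lid, 42 mm across, 46 mm high, loose on the table beyond the console end of the scale; origin at the centre of its underside.
- tape: Yellow roll of tape, 76 mm across, 18 mm high, lying loose on the table beyond the pan end; origin at the centre of its underside.
Not all that is in view belongs to the job. What is shaped like the dish but green is not meant.

How it is judged:
On the way, in this order (a step that is already met when the one before it is completed fails the run):
1. the cover is pushed aside, clear of the tare well (value of joint cover above 0.048 m), for 0.1 s.
2. the square tare key is pressed down with the cover aside (value of joint tare_key above 0.004 m and value of joint cover above 0.044 m), for 0.2 s.
3. the cover is back over the tare well (value of joint cover below 0.006 m), for 0.2 s.
At the end, for the whole second after the job is handed in: The cover is home over the tare well to within 6 mm, both keys are up, the dish rests level on the pan, the scale stands flat within 20 mm of where it stood, and the jar and the tape are within 20 mm of where they were (value of joint cover below 0.006 m and value of joint each of tare_key, power_key below 0.001 m and horizontal distance between dish and scale between 0.05 and 0.12 m and z of dish in the frame of scale between 0.052 and 0.06 m and angle between scale's own z axis and vertical below 0.03 rad and distance of each of scale, jar, tape from where it was at the start of the episode below 0.02 m and linear speed of each of scale, dish below 0.01 m/s); the robot touches nothing.
It fails at once if the round power key is pressed (value of joint power_key above 0.002 m).
It fails at once if the scale is lifted, tipped or shoved away (distance of scale from where it was at the start of the episode above 0.02 m or height (world z) of scale above 0.008 m or angle between scale's own z axis and vertical above 0.08 rad).
It fails at once if the dish is lifted or pushed about on the pan (distance of dish from where it was at the start of the episode above 0.03 m or z of dish in the frame of scale above 0.066 m).
It fails at once if the jar or the tape is lifted or pushed away (distance of any of jar, tape from where it was at the start of the episode above 0.02 m).
It also fails if it takes over 48 s, if anything falls off the work surface, if the arm or the gripper's body presses on something with over 40 N, if the wrist force passes 120 N, or if a joint passes its speed limit or range.

## Robot

A 6-joint arm with a two-finger parallel gripper is mounted at the origin on a cart in front of the work surface, level with it; the furniture and walls round the work are solid. World frame = base frame: x ahead of the robot, y to its left, z up, the work surface at z = 0. Lengths are in m, angles in rad, forces in N, time in s.
With the tool pointing down it reaches from about 0.425 to 0.95 m from the base axis. Payload 3.5 kg.
Tool frame: the origin (TCP) lies midway between the tips of the shut fingers; the grasp point (between the pads) lies 19 mm behind it; z points along the fingers, x is the direction in which the jaws open and shut, and the axes are right-handed (so a half turn about z gives the same grasp; the last joint's range is limited). The gripper opens to 85 mm and grips with 20 to 120 N. Pads are 22 mm wide; open, the fingers measure 114 mm over their backs; the gripper's body (76 mm by 85 mm) begins 54 mm behind the grasp point. The pads swing forward as they close: fully open they stand 13 mm farther back than shut.
Start: joints at [-1.317, 0.286, 1.577, -0, 1.279, -0.15], TCP at [0.265, -0.621, 0.231] pointing down, gripper open.
Joint ranges: [-2.77, 2.77], [-0.9, 2.22], [0.21, 2.48], [-1.53, 4.67], [0.24, 2.81], [-2.84, 2.84]. Speed limits (rad/s): [2.79, 2.79, 3.14, 3.14, 3.14, 3.14].

## Interface

Orientations are given as a unit quaternion [x, y, z, w].
In Python, from plant import readout, optics, ctrl gives the robot as it stands. The module is installed in compiled form; this text tells all that it offers.
- The arm moves only by the shell command python3 -m crank 'ROWS' [OPENING] [FORCE]. ROWS is text: rows parted by semicolons, each of 6 numbers parted by spaces: the shift along the tool's x, y, z in mm, then the turn, a rotation vector about the tool's x, y, z in rad. In form: dx dy dz ax ay az; .... A call has 1 to 5 rows; each row shifts and turns the commanded pose from where the row before left it, along the tool's axes as they then stand; what a row does not reach is not made up. A row lasts 1/8 s, in which the tool goes at most 62.5 mm and 10.7 degrees, less where a joint would pass 70% of its speed; a pose out of reach is approached as far as the arm can. A call is refused whole if a number of a shift passes 62.5 or a number of a turn 0.188, either way. A call with a gripper value outside its range is refused whole. OPENING is the opening, from -1 (shut) to 1 (fully open), set as the call begins (- or left out, the last holds). The fingers move at their own pace and stop on an object; FORCE is the grip in N (left out, the last holds). Time passes only in rows, so rows that do not move let the fingers close. It gives the time, the measured TCP pose, the force and the opening at its end, in the units of the state.
- readout.get_state(): the state, without advancing time (a new reading comes with each control period).
- optics.read_camera(name): name is "scene" or "top" or "wrist"; returns the picture (420x560x3 uint8, red, green, blue); there is no depth.
- optics.calibration(name): a dict with "mtx" (3x3 intrinsics, pixels), "dist_coeffs" ([k1, k2, p1, p2, k3] as OpenCV has them; the pictures are not rectified), "rvec" (rotation vector, rad) and "tvec" (3), from world to camera coordinates, as OpenCV has them; the wrist camera has in their place "tool_from_camera" (4x4, takes a point from camera to tool coordinates, whose origin is the TCP and whose axes are the tool frame's). Camera axes: x right, y down, z forward; pixel columns grow to the right and rows downward; lengths in m; the calibration is good to about 2 mm. A picture is of the moment at which its call begins: read the wrist's pose just before it. calibration takes no time and is no camera call.
- ctrl.sign_off(): hands the job in, once; it reports no verdict.
Trained networks look in the newest picture that a camera, given by its name, has taken for a name from the list of things; names that differ only in an ending like _2 or _b are one class to them, and where a whole thing is asked for, a point or a joint stands for the part that bears it (a point fixed in the world has none). Each returns a list of dicts, best first, with "p" (0 to 1); they miss things now and then, are a little off and sometimes report something else, mostly with a low value. They report only what shows in the picture. A call takes as long as a camera call. They do not tell look-alikes from the thing itself.
- optics.recognise(camera, thing): "xy" ([column, row] as shares, 0 to 1, of the picture: columns of its width, rows of its height, amid what is visible of it).
The state is a dict: "time": time; "qpos": joint angles; "dq": joint speeds; "joint_efforts": joint torques, N m; "eef_pos": TCP position; "tcp_rot": TCP orientation; "contact_force": force on the tool from outside, world axes, zero at the start; "wrist_torque": the same for the moment, N m; "opening": opening from 0.0 (shut) to 1.0 (fully open).
Only numpy, scipy, OpenCV 4.12 (cv2) and the standard library are available. Lean on these libraries where they do the work, as an engineer would, in place of code of your own. Each camera call takes 0.05 s, during which the arm holds its last target.

## Working session

There is one attempt and no reset: what is moved stays moved. The work goes in short steps, Python scripts to look and compute and a shell command to move; the robot and the scene stay as the last step left them, time stands still between calls to the robot, and variables do not carry over. Pictures are saved under pics/ and viewed, and the job is handed in when it is done.

```bash
mkdir -p pics; ls; cat > h.py <<'E'
import numpy as np, cv2
from plant import readout, optics, ctrl
from scipy.spatial.transform import Rotation as R
def snap(cam,fn):
    s=readout.get_state()
    im=optics.read_camera(cam); cv2.imwrite('pics/'+fn,im[:,:,::-1].copy()); return s,im
def cam(camn,s=None):
    c=optics.calibration(camn)
    K=np.array(c['mtx'],float); d=np.array(c['dist_coeffs'],float)
    if camn=='wrist':
        T=np.array(c['tool_from_camera']); s=s or readout.get_state()
        W=np.eye(4);W[:3,:3]=R.from_quat(s['tcp_rot']).as_matrix();W[:3,3]=s['eef_pos']
        M=W@T
    else:
        Rm=cv2.Rodrigues(np.array(c['rvec'],float))[0]
        M=np.eye(4);M[:3,:3]=Rm.T;M[:3,3]=-Rm.T@np.array(c['tvec'],float).ravel()
    return K,d,M
def pix2w(camn,uv,z,s=None):
    K,d,M=cam(camn,s)
    p=cv2.undistortPoints(np.array(uv,float).reshape(-1,1,2),K,d).reshape(-1,2)
    D=np.c_[p,np.ones(len(p))]@M[:3,:3].T; o=M[:3,3]
    return o+D*((z-o[2])/D[:,2])[:,None]
def w2pix(camn,P,s=None):
    K,d,M=cam(camn,s); Mi=np.linalg.inv(M)
    return cv2.projectPoints(np.array(P,float).reshape(-1,3),cv2.Rodrigues(Mi[:3,:3])[0],Mi[:3,3],K,d)[0].reshape(-1,2)
E
python3 - <<'E'
from h import *
for c in('scene','top','wrist'):
    s,im=snap(c,c+'0.png')
    for t in('scale','tare_top','power_top','rib_top','dish','jar','tape'):
        r=optics.recognise(c,t)
        print(c,t,[(round(x['p'],2),round(x['xy'][0]*560),round(x['xy'][1]*420)) for x in r[:3]])
print(s)
E
```

```text
pics
scene scale [(0.9, 265, 241)]
scene tare_top []
scene power_top [(0.5, 297, 208)]
scene rib_top [(0.91, 283, 217)]
scene dish [(0.85, 324, 153), (0.78, 244, 246)]
scene jar [(0.73, 315, 187), (0.45, 283, 216)]
scene tape [(0.96, 227, 320), (0.4, 283, 218)]
top scale [(0.96, 262, 207)]
top tare_top []
top power_top []
top rib_top [(0.8, 279, 211)]
top dish [(0.84, 217, 210), (0.83, 407, 169), (0.7, 345, 194)]
top jar [(0.68, 346, 192), (0.45, 277, 207)]
top tape []
wrist scale []
wrist tare_top []
wrist power_top []
wrist rib_top []
wrist dish []
wrist jar []
wrist tape []
{'time': 0.8, 'qpos': array([-1.31700814e+00,  2.86256177e-01,  1.57665507e+00, -1.32871332e-05,
        1.27859447e+00, -1.49984322e-01]), 'dq': array([ 0.00087057, -0.00178103, -0.00073204,  0.0010221 , -0.00039492,
       -0.00215755]), 'joint_efforts': array([ 1.05043187e-04, -4.05912495e+01, -2.92923474e+01, -1.86994762e-04,
        4.86606259e-04,  8.38819744e-06]), 'eef_pos': array([ 0.2652366 , -0.62071202,  0.23137848]), 'tcp_rot': array([ 8.34533940e-01, -5.50956533e-01,  2.80294263e-05,  3.38255647e-05]), 'contact_force': array([-0.41698965,  0.87771735,  0.58140556]), 'wrist_torque': array([-0.00567691, -0.0314059 , -0.00662105]), 'opening': 1.0015415263255787}
```

View pics/scene0.png

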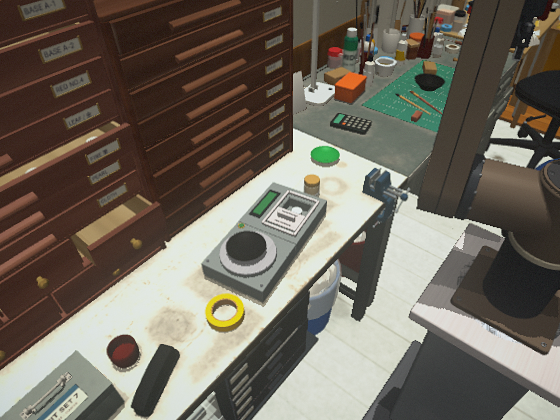

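View pics/top0.png

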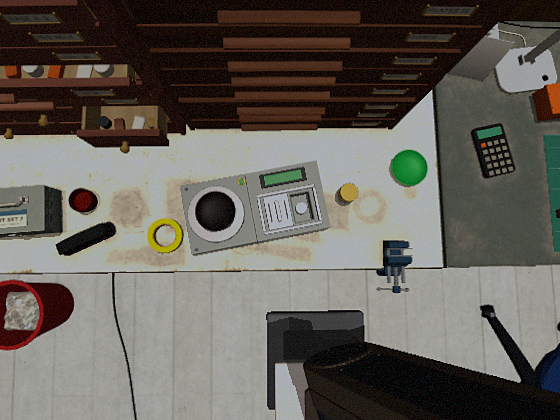

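```bash
python3 - <<'E'
from h import *
print(pix2w('top',[(279,211)],.063),pix2w('scene',[(283,217)],.063))
print(pix2w('top',[(217,210)],.07),pix2w('scene',[(244,246)],.07))
print(pix2w('top',[(346,192)],.046),pix2w('scene',[(227,320)],.018))
for c in('top','scene','wrist'):print(cam(c)[2])
im=cv2.imread('pics/top0.png');cv2.imwrite('pics/topc.png',cv2.resize(im[140:280,160:370],None,fx=3.8,fy=3.8,interpolation=cv2.INTER_CUBIC))
E
```

```text
[[0.47497559 0.14722443 0.063     ]] [[0.47360385 0.16172906 0.063     ]]
[[0.4776674  0.27659656 0.07      ]] [[0.47745772 0.28410316 0.07      ]]
[[0.51674631 0.00058773 0.046     ]] [[0.40809197 0.41121743 0.018     ]]
[[-0.01309722 -0.99267217  0.12012667  0.38563069]
 [-0.99959095  0.0099435  -0.02681524  0.1709345 ]
 [ 0.02542426 -0.12042874 -0.99239636  0.90910046]
 [ 0.          0.          0.          1.        ]]
[[-0.77189416 -0.42580994  0.47208612  0.05120195]
 [-0.63558608  0.53377649 -0.55777503  0.66518209]
 [-0.01448232 -0.73059465 -0.68265783  0.70151311]
 [ 0.          0.          0.          1.        ]]
[[ 0.39277808 -0.88801511 -0.23907016  0.32526376]
 [-0.91963235 -0.37964475 -0.10072838 -0.59477532]
 [-0.0013134   0.25942055 -0.96576356  0.37324811]
 [ 0.          0.          0.          1.        ]]
```

View crop.

The views agree: the scale sits at about (0.475, 0.2) and is turned slightly. The pan is towards +y, and the jar (346,192 in top) and tape (166,235) are clear of it. The green dish is a look-alike, so I'll ignore it. Next I'll zoom in.

View pics/topc.png

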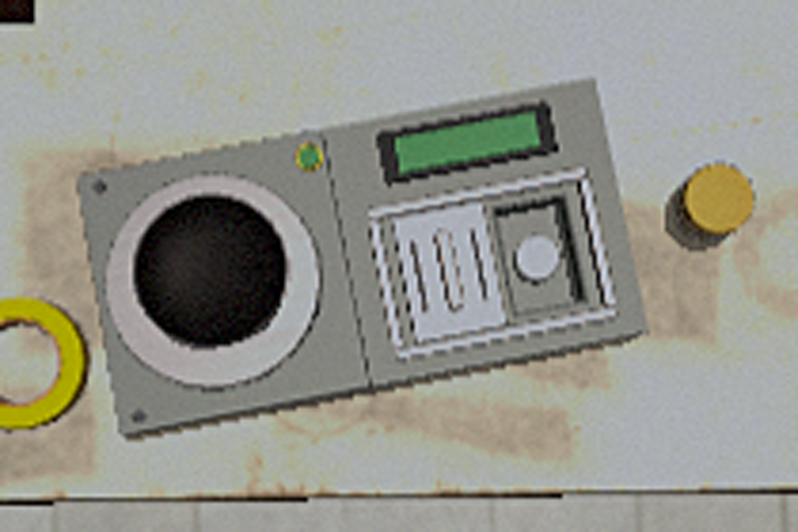

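```bash
cat > fit.py <<'E'
from h import *
from scipy.optimize import least_squares
f=lambda p:(160+p[0]/3.8,140+p[1]/3.8)
obs=[((78,175),(.075,.151,.044)),((595,80),(.075,-.151,.044)),((648,330),(-.075,-.151,.044)),((125,432),(-.075,.151,.044)),((213,281),(0,.085,.056)),((537,258),(-.02,-.098,.03))]
uv=np.array([f(o[0]) for o in obs]);L=np.array([o[1] for o in obs])
def W(q,L):
    c,s_=np.cos(q[2]),np.sin(q[2]);return np.c_[q[0]+c*L[:,0]-s_*L[:,1],q[1]+s_*L[:,0]+c*L[:,1],L[:,2]]
r=least_squares(lambda q:(w2pix('top',W(q,L))-uv).ravel(),[.475,.2,0.1])
print(r.x,(r.fun.reshape(-1,2)).round(1))
g=W(r.x,np.array([[-.02,-.042,.03],[-.02,-.098,.03],[-.02,-.042,.063]]));print(g)
rb=pix2w('top',[f((450,270))],.063)[0];c,s_=np.cos(r.x[2]),np.sin(r.x[2]);d=rb[:2]-r.x[:2]
print('rib local',c*d[0]+s_*d[1],-s_*d[0]+c*d[1])
E
python3 fit.py
```

```text
[0.48705902 0.19699633 0.18088424] [[-0.1 -0.1]
 [ 0.4 -0.8]
 [ 0.6  0.5]
 [-0.8  0.9]
 [-0.1 -0.4]
 [ 0.1 -0.1]]
[[0.47494109 0.15208357 0.03      ]
 [0.48501546 0.09699721 0.03      ]
 [0.47494109 0.15208357 0.063     ]]
rib local -0.020717629843704788 -0.045566650794863016
```

```bash
python3 -m crank '0 0 0 0 0 -0.186;0 0 0 0 0 -0.186;0 0 0 0 0 -0.186;0 0 0 0 0 -0.186;0 0 0 0 0 -0.186' -1 40;  python3 -m crank '0 0 0 0 0 -0.186;0 0 0 0 0 -0.186;0 0 0 0 0 -0.046' -1; python3 - <<'E'
from h import *
s=readout.get_state();print(R.from_quat(s['tcp_rot']).as_matrix().round(4),s['qpos'].round(3),s['opening'])
E
```

```text
time: 1.82
eef_pos: [0.2653, -0.6207, 0.2313]
tcp_rot: [0.993, -0.115, 0.0, -0.0]
contact_force: [0.2, -0.4, -0.4]
opening: 0.003
time: 2.2
eef_pos: [0.2652, -0.6207, 0.2313]
tcp_rot: [0.996, 0.092, 0.0, 0.0]
contact_force: [0.0, 0.6, -0.5]
opening: -0.001
[[ 0.9832  0.1823  0.    ]
 [ 0.1823 -0.9832 -0.    ]
 [ 0.      0.     -1.    ]] [-1.317  0.286  1.577  0.     1.279 -1.5  ] -0.0013091330972858396
```

```bash
python3 -m crank '38 -38 0 0 0 0;38 -38 0 0 0 0;38 -38 0 0 0 0;38 -38 0 0 0 0;38 -38 0 0 0 0';  python3 -m crank '15 -53 0 0 0 0;15 -53 0 0 0 0;15 -53 0 0 0 0;15 -53 0 0 0 0;15 -53 0 0 0 0'; python3 -m crank '15 -53 0 0 0 0;15 -53 0 0 0 0;15 -53 0 0 0 0;15 -53 0 0 0 0;0 0 0 0 0 0'; python3 - <<'E'
from h import *
s,im=snap('wrist','w1.png');print(s['eef_pos'],s['tcp_rot'])
for t in('scale','power_top','rib_top','dish','jar'):
    r=optics.recognise('wrist',t)
    print(t,[(round(x['p'],2),round(x['xy'][0]*560),round(x['xy'][1]*420)) for x in r[:3]])
E
```

```text
time: 2.82
eef_pos: [0.4187, -0.3981, 0.2316]
tcp_rot: [0.996, 0.09, 0.0, 0.0]
contact_force: [0.8, 0.2, 0.6]
opening: -0.003
time: 3.45
eef_pos: [0.444, -0.1237, 0.2317]
tcp_rot: [0.996, 0.09, 0.001, 0.0]
contact_force: [1.1, 0.3, -0.6]
opening: -0.002
time: 4.08
eef_pos: [0.4646, 0.0971, 0.2316]
tcp_rot: [0.996, 0.093, 0.0, -0.0]
contact_force: [0.2, 0.4, 0.6]
opening: -0.002
[0.46458224 0.09705671 0.23157433] [ 9.95631231e-01  9.33720992e-02  2.23224186e-04 -2.28415252e-04]
scale [(0.57, 321, 126)]
power_top [(0.82, 300, 191)]
rib_top [(0.96, 309, 146)]
dish [(0.69, 336, 21)]
jar [(0.72, 320, 273)]
```

View pics/w1.png

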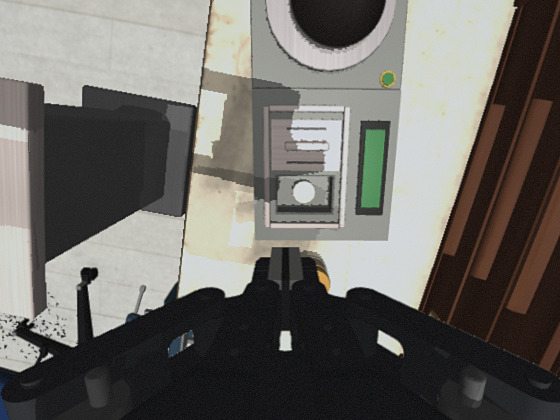

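The wrist view shows the rib at (307,146), the power key at (303,191) and the console end corners at (254,240) and (388,241). I'll cross-check the scale pose with these.

```bash
cat > fit2.py <<'E'
from fit import *
S=dict(eef_pos=[0.46458224,0.09705671,0.23157433],tcp_rot=[ 9.95631231e-01,9.33720992e-02,2.23224186e-04,-2.28415252e-04])
obs=[((254,240),(-.075,-.151,.044)),((388.5,241),(.075,-.151,.044)),((303,191),(-.02,-.098,.03)),((306,204.5),(-.02,-.118,.044)),((275,173),(-.05,-.078,.044))]
uv2=np.array([o[0] for o in obs],float)[:3];L2=np.array([o[1] for o in obs])[:3]
r2=least_squares(lambda q:(w2pix('wrist',W(q,L2),S)-uv2).ravel(),r.x)
print('wrist',r2.x,r2.fun.reshape(-1,2).round(1))
print('tip px',w2pix('wrist',[S['eef_pos']],S))
for q in(r.x,r2.x):
    rb=pix2w('wrist',[(307,146)],.063,S)[0];c,s_=np.cos(q[2]),np.sin(q[2]);d=rb[:2]-q[:2]
    print('rib',rb,'local',c*d[0]+s_*d[1],-s_*d[0]+c*d[1])
E
python3 fit2.py
```

```text
[0.48705902 0.19699633 0.18088424] [[-0.1 -0.1]
 [ 0.4 -0.8]
 [ 0.6  0.5]
 [-0.8  0.9]
 [-0.1 -0.4]
 [ 0.1 -0.1]]
[[0.47494109 0.15208357 0.03      ]
 [0.48501546 0.09699721 0.03      ]
 [0.47494109 0.15208357 0.063     ]]
rib local -0.020717629843704788 -0.045566650794863016
wrist [0.48711093 0.19844957 0.18170605] [[ 0.2 -0. ]
 [-0.8 -0.4]
 [ 0.6  0.3]]
tip px [[285.31933892 265.73501865]]
rib [0.47626487 0.14929212 0.063     ] local -0.01920000266657689 -0.04498405400590549
rib [0.47626487 0.14929212 0.063     ] local -0.019550636495922508 -0.04638819327346246
```

```bash
python3 -m crank '10 -37 0 0 0 0;10 -36 0 0 0 0;0 0 50 0 0 0;0 0 50 0 0 0;0 0 0 0 0 0'; python3 - <<'E'
from h import *
s,im=snap('wrist','w2.png');print(s['eef_pos'],s['tcp_rot'],s['contact_force'])
from fit2 import *
q=np.array([.4871,.1977,.1815])
print(w2pix('wrist',W(q,np.array([[-.075,-.151,.044],[.075,-.151,.044],[-.02,-.046,.063],[-.02,-.098,.03]])),s))
c,s_=np.cos(q[2]),np.sin(q[2]);d=s['eef_pos'][:2]-q[:2]
print('tcp local',c*d[0]+s_*d[1],-s_*d[0]+c*d[1])
E
```

```text
time: 5.0
eef_pos: [0.4682, 0.1678, 0.1272]
tcp_rot: [0.996, 0.089, -0.005, 0.0]
contact_force: [0.2, 0.7, 1.0]
opening: -0.001
[0.46815866 0.16784996 0.12716048] [ 9.95975787e-01  8.94785335e-02 -5.07244374e-03  3.06463389e-04] [0.19816795 0.70214673 0.95329574]
[0.48705902 0.19699633 0.18088424] [[-0.1 -0.1]
 [ 0.4 -0.8]
 [ 0.6  0.5]
 [-0.8  0.9]
 [-0.1 -0.4]
 [ 0.1 -0.1]]
[[0.47494109 0.15208357 0.03      ]
 [0.48501546 0.09699721 0.03      ]
 [0.47494109 0.15208357 0.063     ]]
rib local -0.020717629843704788 -0.045566650794863016
wrist [0.48711364 0.19845044 0.18170951] [[ 0.2 -0. ]
 [-0.8 -0.4]
 [ 0.6  0.3]]
tip px [[285.31321938 265.73487964]]
rib [0.47626772 0.14929291 0.063     ] local -0.01919705206467685 -0.044983793463797744
rib [0.47626772 0.14929291 0.063     ] local -0.019550665187817725 -0.04638822875638265
[[227.67099272 357.59942717]
 [401.49900174 358.05638354]
 [292.00062755 253.38754251]
 [291.39757662 295.00474147]]
tcp local -0.0240182965990375 -0.02594071834305133
```

View pics/w2.png

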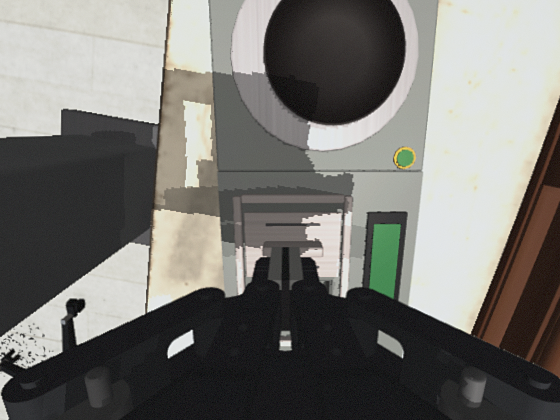

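The rib shows at (292,247), right behind the fingertip, as predicted. I'll shift 4 mm further back and go down to z = 54 mm.

```bash
cat > loc.py <<'E'
from h import *
q=np.array([.4871,.1977,.1815])
s=readout.get_state();c,s_=np.cos(q[2]),np.sin(q[2]);d=s['eef_pos'][:2]-q[:2]
Rm=R.from_quat(s['tcp_rot']).as_matrix()
print('local mm',(1e3*(c*d[0]+s_*d[1])).round(1),(1e3*(-s_*d[0]+c*d[1])).round(1),(1e3*s['eef_pos'][2]).round(1),'F',(Rm.T@s['contact_force']).round(1),'t',s['time'])
print('zaxis',Rm[:,2].round(4),'yaw',np.arctan2(Rm[1,0],Rm[0,0]).round(4), s['qpos'].round(2))
E
python3 -m crank '4 -5 0 0 0 0;0 0 30 0 0 0;0 0 25 0 0 0;0 0 0 0 0 0';python3 loc.py
```

```text
time: 5.55
eef_pos: [0.4748, 0.175, 0.0769]
tcp_rot: [0.996, 0.09, -0.0, -0.0]
contact_force: [0.3, -0.4, 0.7]
opening: 0.0
local mm -16.2 -20.1 76.9 F [ 0.3  0.4 -0.7] t 5.55
zaxis [-1.e-04  1.e-04 -1.e+00] yaw 0.1807 [ 0.15  0.1   2.1   0.    0.94 -0.03]
```

```bash
python3 -m crank '-3 1 12 0 0 0;0 0 8 0 0 0;0 0 0 0 0 0';python3 loc.py
```

```text
time: 5.92
eef_pos: [0.4714, 0.1734, 0.0561]
tcp_rot: [0.996, 0.09, -0.0, 0.0]
contact_force: [-0.2, -1.0, 0.6]
opening: 0.0
local mm -19.8 -21.1 56.1 F [-0.3  1.  -0.6] t 5.925
zaxis [-7.e-04 -1.e-04 -1.e+00] yaw 0.181 [ 0.15  0.13  2.11  0.    0.9  -0.03]
```

```bash
python3 -m crank '0 0 2 0 0 0;0 5 0 0 0 0;0 5 0 0 0 0;0 5 0 0 0 0;0 5 0 0 0 0';python3 loc.py;python3 -m crank '0 5 0 0 0 0;0 5 0 0 0 0;0 5 0 0 0 0;0 5 0 0 0 0;0 5 0 0 0 0';python3 loc.py
```

```text
time: 6.55
eef_pos: [0.4755, 0.1535, 0.0545]
tcp_rot: [0.996, 0.09, 0.0, -0.0]
contact_force: [0.1, 1.4, 0.6]
opening: 0.003
local mm -19.4 -41.3 54.5 F [ 0.4 -1.3 -0.6] t 6.55
zaxis [ 4.e-04  4.e-04 -1.e+00] yaw 0.1806 [ 0.11  0.13  2.12  0.    0.89 -0.07]
time: 7.18
eef_pos: [0.48, 0.1289, 0.0544]
tcp_rot: [0.996, 0.09, 0.0, -0.0]
contact_force: [0.9, 1.3, 0.7]
opening: -0.0
local mm -19.5 -66.4 54.4 F [ 1.2 -1.1 -0.7] t 7.175
zaxis [ 4.e-04  1.e-04 -1.e+00] yaw 0.181 [ 0.06  0.12  2.13  0.    0.89 -0.12]
```

```bash
python3 -m crank '0 4 0 0 0 0;0 3 0 0 0 0;0 2 0 0 0 0;0 0 0 0 0 0';python3 loc.py; python3 - <<'E'
from h import *
snap('wrist','w3.png');s,im=snap('top','t3.png')
cv2.imwrite('pics/t3c.png',cv2.resize(im[140:280,160:370,::-1],None,fx=3.8,fy=3.8,interpolation=cv2.INTER_CUBIC))
E
```

```text
time: 7.68
eef_pos: [0.481, 0.12, 0.0541]
tcp_rot: [0.996, 0.09, -0.0, 0.0]
contact_force: [-0.6, 1.0, 0.4]
opening: -0.002
local mm -20.0 -75.3 54.1 F [-0.4 -1.1 -0.4] t 7.675
zaxis [-9.e-04 -6.e-04 -1.e+00] yaw 0.1812 [ 0.04  0.12  2.13 -0.    0.89 -0.14]
```

View pics/w3.png

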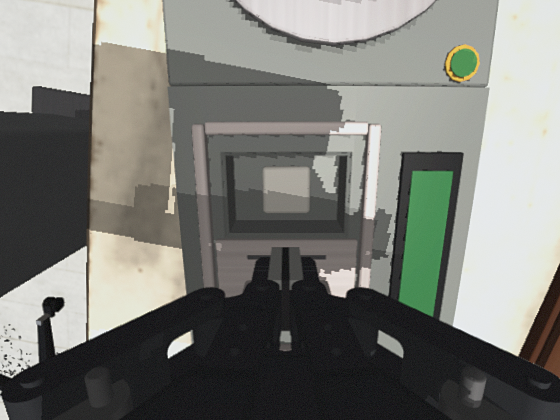

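View pics/t3c.png

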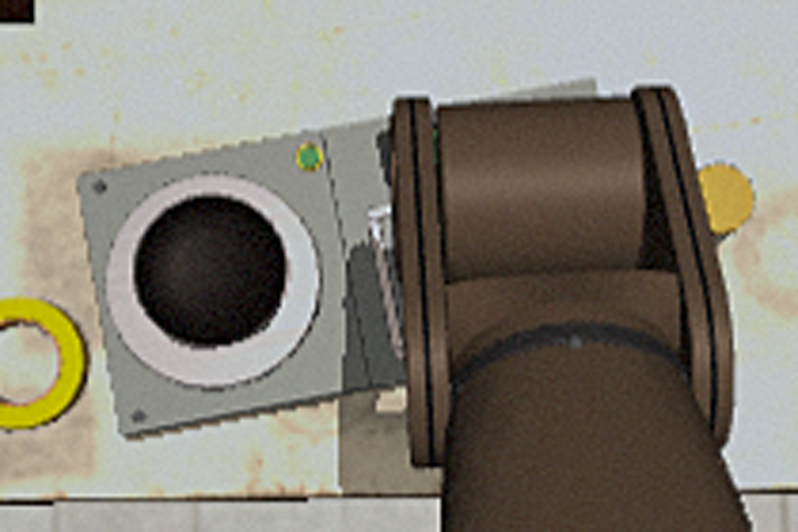

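The tare well is uncovered: the square key is at (286,189) and the plate edge at row 238. The scale hasn't moved. I'll push the last few mm gently until it reaches the stop.

```bash
python3 -m crank '0 2 0 0 0 0;0 2 0 0 0 0;0 1 0 0 0 0;0 0 0 0 0 0';python3 loc.py;  python3 -m crank '0 1 0 0 0 0;0 0 0 0 0 0';python3 loc.py; python3 -m crank '0 1 0 0 0 0;0 0 0 0 0 0';python3 loc.py
```

```text
time: 8.28
eef_pos: [0.4821, 0.1153, 0.0541]
tcp_rot: [0.996, 0.09, -0.0, 0.0]
contact_force: [-0.5, 0.6, -1.0]
opening: -0.003
local mm -19.8 -80.2 54.1 F [-0.4 -0.7  1. ] t 8.275
zaxis [-6.e-04 -1.e-04 -1.e+00] yaw 0.1809 [ 0.03  0.12  2.13 -0.    0.89 -0.15]
time: 8.52
eef_pos: [0.4824, 0.1144, 0.0543]
tcp_rot: [0.996, 0.09, -0.0, 0.0]
contact_force: [-0.3, 0.9, -1.2]
opening: -0.007
local mm -19.7 -81.1 54.3 F [-0.1 -0.9  1.2] t 8.525
zaxis [-1.e-04 -1.e-04 -1.e+00] yaw 0.181 [ 0.03  0.12  2.13 -0.    0.89 -0.15]
time: 8.78
eef_pos: [0.4827, 0.1134, 0.0543]
tcp_rot: [0.996, 0.09, 0.0, 0.0]
contact_force: [-0.3, 1.3, -0.4]
opening: -0.003
local mm -19.6 -82.1 54.3 F [-0.1 -1.4  0.4] t 8.775
zaxis [ 0.e+00 -1.e-04 -1.e+00] yaw 0.181 [ 0.03  0.12  2.13 -0.    0.89 -0.16]
```

```bash
python3 -m crank '0 1 0 0 0 0;0 0 0 0 0 0';python3 loc.py; python3 -m crank '0 1 0 0 0 0;0 0 0 0 0 0';python3 loc.py; python3 - <<'E'
from h import *
snap('wrist','w4.png')
E
```

```text
time: 9.02
eef_pos: [0.4829, 0.1124, 0.0544]
tcp_rot: [0.996, 0.09, 0.0, 0.0]
contact_force: [-0.3, 1.8, -0.3]
opening: 0.003
local mm -19.5 -83.2 54.4 F [ 0.  -1.8  0.3] t 9.025
zaxis [ 2.e-04 -1.e-04 -1.e+00] yaw 0.181 [ 0.02  0.12  2.13 -0.    0.89 -0.16]
time: 9.28
eef_pos: [0.483, 0.1117, 0.0544]
tcp_rot: [0.996, 0.09, 0.0, -0.0]
contact_force: [-0.6, 1.7, -1.0]
opening: 0.002
local mm -19.5 -83.9 54.4 F [-0.3 -1.8  1. ] t 9.275
zaxis [ 1.e-04  5.e-04 -1.e+00] yaw 0.1807 [ 0.02  0.12  2.13  0.    0.89 -0.16]
```

View pics/w4.png

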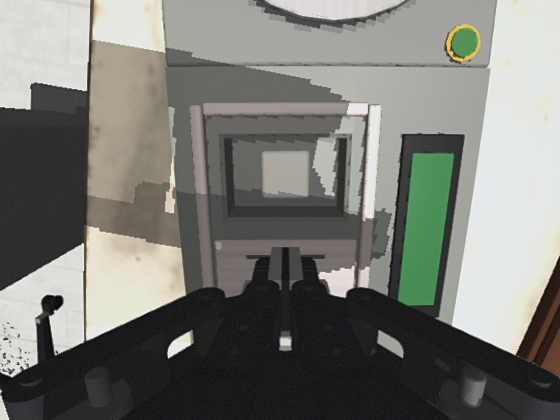

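```bash
python3 - <<'E'
from h import *
q=np.array([.4871,.1977,.1815])
s=readout.get_state();c,s_=np.cos(q[2]),np.sin(q[2])
for n,uv,z in(('key',(285,174),.03),('edge',(285,240),.049),('well near',(285,215),.044),('well far',(285,135),.044),('rail far',(285,103),.051)):
    d=pix2w('wrist',[uv],z,s)[0][:2]-q[:2];print(n,c*d[0]+s_*d[1],-s_*d[0]+c*d[1])
E
```

```text
key -0.019687906703571664 -0.04187203416140068
edge -0.01969049088295138 -0.07234849631051632
well near -0.0196867510430608 -0.060739465175392464
well far -0.019653232762521504 -0.021284379170828843
rail far -0.01963278697348352 -0.007310639610008029
```

The plate edge at -72 mm means the cover is fully aside. The key measures (-19.7, -41.9), as specified. I'll move over it and press.

```bash
python3 -m crank '0 -10 0 0 0 0;0 -16 0 0 0 0;0 -16 0 0 0 0;0 0 0 0 0 0;0 0 0 0 0 0';python3 loc.py;  python3 -m crank '0 0 8 0 0 0;0 0 8 0 0 0;0 0 0 0 0 0;0 0 0 0 0 0';python3 loc.py
```

```text
time: 9.95
eef_pos: [0.4754, 0.153, 0.0543]
tcp_rot: [0.996, 0.091, 0.0, 0.0]
contact_force: [-0.7, 0.4, 0.5]
opening: -0.002
local mm -19.6 -41.8 54.3 F [-0.6 -0.6 -0.5] t 9.95
zaxis [ 1.e-04 -3.e-04 -1.e+00] yaw 0.1819 [ 0.11  0.13  2.12 -0.    0.89 -0.07]
time: 10.45
eef_pos: [0.4754, 0.1526, 0.0381]
tcp_rot: [0.996, 0.09, -0.0, -0.0]
contact_force: [-0.6, 0.1, -0.0]
opening: 0.005
local mm -19.6 -42.2 38.1 F [-0.5 -0.2  0. ] t 10.45
zaxis [-4.e-04 -0.e+00 -1.e+00] yaw 0.1807 [ 0.11  0.16  2.13  0.    0.86 -0.07]
```

```bash
python3 -m crank '0 0 5 0 0 0;0 0 3 0 0 0;0 0 2 0 0 0;0 0 2 0 0 0;0 0 0 0 0 0';python3 loc.py;  python3 -m crank '0 0 1 0 0 0;0 0 0 0 0 0';python3 loc.py;python3 -m crank '0 0 0.5 0 0 0;0 0 0 0 0 0;0 0 0 0 0 0';python3 loc.py
```

```text
time: 11.08
eef_pos: [0.4754, 0.1528, 0.0265]
tcp_rot: [0.996, 0.09, -0.0, 0.0]
contact_force: [-0.9, -1.3, 3.6]
opening: 0.0
local mm -19.6 -42.1 26.5 F [-1.1  1.1 -3.6] t 11.075
zaxis [-3.e-04 -1.e-04 -1.e+00] yaw 0.1811 [ 0.11  0.18  2.13 -0.    0.83 -0.07]
time: 11.32
eef_pos: [0.4754, 0.1528, 0.0254]
tcp_rot: [0.996, 0.09, -0.0, 0.0]
contact_force: [-2.5, -0.5, 3.7]
opening: 0.0
local mm -19.6 -42.1 25.4 F [-2.6  0.1 -3.7] t 11.325
zaxis [-1.e-04 -1.e-04 -1.e+00] yaw 0.181 [ 0.11  0.18  2.13 -0.    0.83 -0.07]
time: 11.7
eef_pos: [0.4754, 0.1528, 0.025]
tcp_rot: [0.996, 0.09, -0.0, 0.0]
contact_force: [-1.1, -0.9, 5.0]
opening: -0.004
local mm -19.6 -42.1 25.0 F [-1.3  0.7 -5. ] t 11.7
zaxis [-2.e-04 -1.e-04 -1.e+00] yaw 0.181 [ 0.11  0.18  2.13 -0.    0.83 -0.07]
```

```bash
python3 -m crank '0 0 0.7 0 0 0;0 0 0 0 0 0;0 0 0 0 0 0;0 0 0 0 0 0';python3 loc.py
```

```text
time: 12.2
eef_pos: [0.4755, 0.1528, 0.0249]
tcp_rot: [0.996, 0.091, -0.0, 0.0]
contact_force: [-4.1, -0.5, 9.5]
opening: 0.004
local mm -19.5 -42.1 24.9 F [-4.1 -0.2 -9.5] t 12.2
zaxis [-7.e-04 -2.e-04 -1.e+00] yaw 0.1813 [ 0.11  0.18  2.13 -0.    0.83 -0.07]
```

The key bottomed: z stopped at 24.9 mm and the force rose to 9.5 N. Now I'll rise and cross over the rib.

```bash
python3 -m crank '0 0 -20 0 0 0;0 0 -30 0 0 0;0 0 -10 0 0 0;0 0 0 0 0 0';python3 loc.py; python3 -m crank '0 26 0 0 0 0;0 26 0 0 0 0;0 25 0 0 0 0;0 0 0 0 0 0;0 0 0 0 0 0';python3 loc.py
python3 - <<'E'
from h import *
snap('wrist','w5.png')
E
```

```text
time: 12.7
eef_pos: [0.4759, 0.1528, 0.0843]
tcp_rot: [0.996, 0.09, 0.001, -0.0]
contact_force: [-0.3, -1.2, -0.0]
opening: -0.005
local mm -19.2 -42.1 84.3 F [-0.5  1.2  0. ] t 12.7
zaxis [ 1.6e-03  3.0e-04 -1.0e+00] yaw 0.1809 [ 0.11  0.08  2.11  0.    0.95 -0.07]
time: 13.32
eef_pos: [0.4885, 0.0774, 0.083]
tcp_rot: [0.996, 0.09, -0.001, -0.0]
contact_force: [-0.1, 0.2, -0.8]
opening: 0.001
local mm -20.3 -118.6 83.0 F [-0.1 -0.3  0.8] t 13.325
zaxis [-1.9e-03  5.0e-04 -1.0e+00] yaw 0.1807 [-0.05  0.07  2.12  0.    0.95 -0.23]
```

View pics/w5.png

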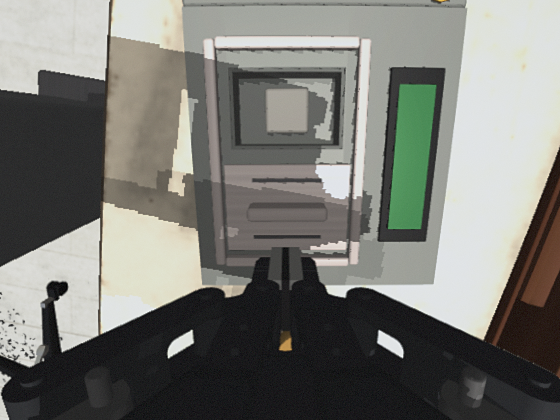

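The cover is aside with its rib at (287,212), the key is back up, and the fingertip stands beyond the rib. I'll descend and push it back.

```bash
python3 -m crank '0 1 12 0 0 0;0 0 10 0 0 0;0 0 6 0 0 0;0 0 0 0 0 0;0 0 0 0 0 0';python3 loc.py
```

```text
time: 14.0
eef_pos: [0.4897, 0.0761, 0.0563]
tcp_rot: [0.996, 0.09, 0.0, 0.0]
contact_force: [-0.3, -0.7, 0.1]
opening: -0.001
local mm -19.4 -120.1 56.3 F [-0.4  0.6 -0.1] t 14.0
zaxis [ 3.e-04 -0.e+00 -1.e+00] yaw 0.181 [-0.05  0.12  2.13  0.    0.89 -0.23]
```

```bash
python3 -m crank '0 0 2 0 0 0;0 -5 0 0 0 0;0 -6 0 0 0 0;0 -6 0 0 0 0;0 -6 0 0 0 0';python3 loc.py;python3 -m crank '0 -6 0 0 0 0;0 -6 0 0 0 0;0 -6 0 0 0 0;0 -6 0 0 0 0;0 -5 0 0 0 0';python3 loc.py;python3 -m crank '0 -4 0 0 0 0;0 -2 0 0 0 0;0 -1 0 0 0 0;0 0 0 0 0 0';python3 loc.py
```

```text
time: 14.62
eef_pos: [0.4853, 0.0991, 0.0542]
tcp_rot: [0.996, 0.091, 0.0, 0.0]
contact_force: [0.7, -1.4, 0.3]
opening: -0.004
local mm -19.6 -96.7 54.2 F [ 0.4  1.5 -0.3] t 14.625
zaxis [ 2.e-04 -2.e-04 -1.e+00] yaw 0.1813 [-0.    0.12  2.13 -0.    0.89 -0.18]
time: 15.25
eef_pos: [0.4801, 0.1276, 0.0542]
tcp_rot: [0.996, 0.09, 0.0, -0.0]
contact_force: [0.4, -0.3, 0.6]
opening: 0.005
local mm -19.6 -67.7 54.2 F [ 0.3  0.3 -0.6] t 15.25
zaxis [ 1.e-04  0.e+00 -1.e+00] yaw 0.1811 [ 0.06  0.12  2.13  0.    0.89 -0.13]
time: 15.75
eef_pos: [0.4788, 0.1342, 0.054]
tcp_rot: [0.996, 0.09, -0.0, -0.0]
contact_force: [1.2, -0.1, 0.6]
opening: -0.003
local mm -19.6 -60.9 54.0 F [ 1.1  0.3 -0.6] t 15.75
zaxis [-1.e-04  4.e-04 -1.e+00] yaw 0.1807 [ 0.07  0.12  2.13  0.    0.89 -0.11]
```

```bash
python3 -m crank '0 -1 0 0 0 0;0 -1 0 0 0 0;0 0 0 0 0 0';python3 loc.py;python3 -m crank '0 -1 0 0 0 0;0 0 0 0 0 0;0 0 0 0 0 0';python3 loc.py;python3 -m crank '0 -1 0 0 0 0;0 0 0 0 0 0;0 0 0 0 0 0';python3 loc.py;python3 -m crank '0 -1 0 0 0 0;0 0 0 0 0 0;0 0 0 0 0 0';python3 loc.py
```

```text
time: 16.12
eef_pos: [0.4784, 0.1361, 0.054]
tcp_rot: [0.996, 0.09, -0.0, -0.0]
contact_force: [0.8, -0.5, -0.4]
opening: 0.002
local mm -19.6 -59.0 54.0 F [0.7 0.6 0.4] t 16.125
zaxis [-1.e-04  1.e-04 -1.e+00] yaw 0.1809 [ 0.07  0.13  2.13  0.    0.89 -0.11]
time: 16.5
eef_pos: [0.4783, 0.1371, 0.0541]
tcp_rot: [0.996, 0.09, -0.0, -0.0]
contact_force: [0.5, 0.2, -0.0]
opening: 0.001
local mm -19.6 -58.0 54.1 F [ 0.6 -0.1  0. ] t 16.5
zaxis [-1.e-04  1.e-04 -1.e+00] yaw 0.181 [ 0.07  0.13  2.13  0.    0.89 -0.11]
time: 16.88
eef_pos: [0.4782, 0.1374, 0.0541]
tcp_rot: [0.996, 0.091, -0.0, 0.001]
contact_force: [0.5, -4.6, -0.8]
opening: 0.005
local mm -19.6 -57.7 54.1 F [-0.4  4.7  0.8] t 16.875
zaxis [ 0.     -0.0013 -1.    ] yaw 0.1814 [ 0.08  0.13  2.13 -0.    0.89 -0.1 ]
time: 17.25
eef_pos: [0.4782, 0.1375, 0.0541]
tcp_rot: [0.996, 0.091, -0.0, 0.002]
contact_force: [1.1, -7.8, -1.6]
opening: 0.0
local mm -19.6 -57.6 54.1 F [-0.4  7.9  1.7] t 17.25
zaxis [ 2.0e-04 -3.2e-03 -1.0e+00] yaw 0.1822 [ 0.08  0.13  2.13 -0.    0.89 -0.1 ]
```

The cover is on its home stop, with the force rising to 8 N at -57.6 mm. Next I'll back off, rise and check.

```bash
python3 -m crank '0 8 0 0 0 0;0 0 -30 0 0 0;0 0 -50 0 0 0;0 20 -50 0 0 0;0 30 0 0 0 0'; python3 -m crank '0 50 0 0 0 0;0 50 0 0 0 0;0 50 0 0 0 0;0 50 0 0 0 0;0 0 0 0 0 0'; python3 - <<'E'
from h import *
s,im=snap('top','t6.png')
cv2.imwrite('pics/t6c.png',cv2.resize(im[140:280,160:370,::-1],None,fx=3.8,fy=3.8,interpolation=cv2.INTER_CUBIC))
E
```

```text
time: 17.88
eef_pos: [0.4915, 0.0825, 0.1898]
tcp_rot: [0.996, 0.091, 0.005, -0.0]
contact_force: [0.7, -0.5, -1.0]
opening: 0.001
time: 18.5
eef_pos: [0.5249, -0.1172, 0.1843]
tcp_rot: [0.996, 0.088, 0.001, -0.001]
contact_force: [-0.5, 0.2, -0.6]
opening: -0.003
```

View pics/t6c.png

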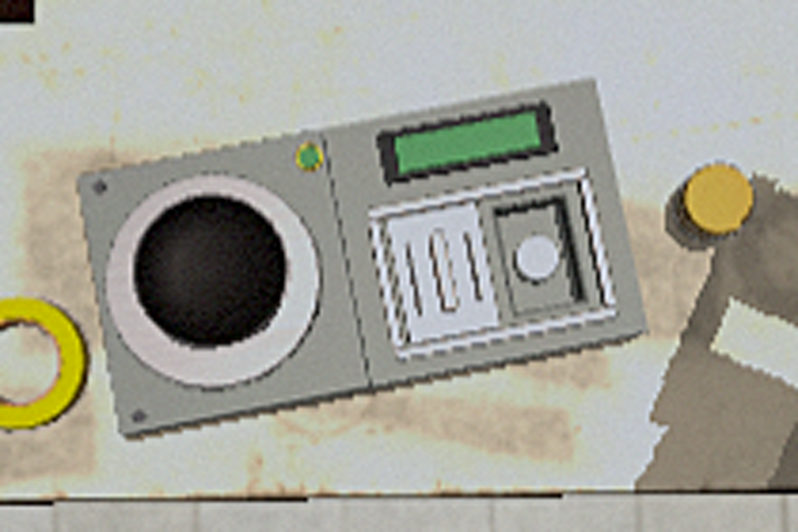

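The cover is home: its rib has moved from (450,270) to (443,271) and the plate edge is clear of the power well. The scale, dish, jar and tape are where they started, so I'll hand in.

```bash
python3 -c "
from h import *
print(ctrl.sign_off())"
```

```text
the job is handed in; nothing more can be done
None
```

I tared the scale as asked and handed the job in at about 18.6 s of the 48 s allowed; no verdict is reported, so the checks below are my own.

- **Cover aside:** with shut fingers I pushed the cover clear of the tare well. The wrist camera put its plate edge at y -72 mm in the scale's frame, which means fully aside.
- **Tare key:** I pressed it until the tip stopped at z = 24.9 mm and the force rose to about 9.5 N, and held it for roughly half a second. It was back up in the next picture.
- **Cover home:** I pushed it back until the force rose to about 8 N at the end stop.
- **Rest of the scene:** in the last top picture, the scale, dish, jar and tape stood where they began. I went nowhere near the power key.

None of these checks failed or disagreed. The first two fits of the scale's position differed by about 1.5 mm, and the close-up wrist picture later settled that.

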